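# Slide the card reader onto its sloping counter stand

### The arm

A 6-joint arm with a two-finger parallel gripper is mounted at the origin on the work surface. World frame = base frame: x ahead of the robot, y to its left, z up, the work surface at z = 0. Lengths are in mm, angles in rad, forces in N, time in s.
With the tool pointing down it reaches from about 325 to 850 mm from the base axis. Payload 15.5 kg.
Tool frame: the origin (TCP) lies midway between the tips of the shut fingers; the grasp point (between the pads) lies 19 mm behind it; z points along the fingers, y is the line along which they close (so a half turn about z gives the same grasp; the last joint's range is limited). The gripper opens to 91 mm and grips with 3 to 60 N. Pads are 32 mm wide; open, the fingers measure 118 mm over their backs; the gripper's body (76 mm by 178 mm) begins 60 mm behind the grasp point.
Start: joints at [1.036, 0.494, 1.345, -0, 1.302, -0.096], TCP at [266.095, 565.526, 213.915] pointing down, gripper open.
Joint ranges: [-2.91, 2.91], [-0.82, 2.16], [0.22, 2.67], [-1.22, 4.37], [0.12, 2.79], [-3.08, 3.08]. Speed limits (rad/s): [1.89, 1.89, 2.57, 3.01, 3.01, 3.01].

### API

Orientations are given as a unit quaternion [x, y, z, w].
In Python, from plant import arm gives the robot as it stands.
- The arm moves only by the tool move_arm, never from a script. Its argument "steps" is a list of rows, each a list of 5 numbers: the shift along the tool's x, y, z in cm, then the turn about the tool's z in rad, then the closure, from 0 (fully open) to 1 (shut). In form: [[tx, ty, tz, twist, grip], ...]. A call has 1 to 12 rows; each row shifts and turns the commanded pose from where the row before left it, along the tool's axes as they then stand; what a row does not reach is not made up. A row lasts 1/10 s, in which the tool goes at most 50 mm and 8.59 degrees, less where a joint would pass 70% of its speed; a pose out of reach is approached as far as the arm can. A call is refused whole if a number of a shift passes 5 or a number of a turn 0.15, either way. A call with a gripper value outside its range is refused whole. The fingers move at their own pace and stop on an object; "squeeze" is the grip in N (left out, the last holds). Time passes only in rows, so rows that do not move let the fingers close. It gives the time, the measured TCP pose, the force, the opening and the grip force at its end, in the units of the state.
- arm.get_obs(): the state, without advancing time (a new reading comes with each control period).
- arm.snapshot(name): name is "scene" or "top" or "wrist"; returns (picture, depth): 384x512x3 uint8, red, green, blue; 384x512 float32, mm along the optical axis (not along the pixel's ray), 0 where there is no reading.
- arm.camera_info(name): a dict with "camera_matrix" (3x3 intrinsics, pixels), "rvec" (rotation vector, rad) and "tvec" (3), from world to camera coordinates, as OpenCV has them. Camera axes: x right, y down, z forward; pixel columns grow to the right and rows downward; lengths in mm; the calibration is good to about 2 mm. A picture is of the moment at which its call begins: read the wrist's pose just before it. camera_info takes no time and is no camera call; for the wrist camera it gives the pose at the moment of the call.
- arm.finish_job(): hands the job in; it is judged then, once.
The state is a dict: "time": time; "joint_positions": joint angles; "qvel": joint speeds; "tau": joint torques, N m; "eef_pos": TCP position; "ee_rot": TCP orientation; "force": force on the tool from outside, world axes, zero at the start; "wrist_torque": the same for the moment, N m; "gripper_width": finger opening in mm; "gripper_force": force on a finger pad.
Only numpy, scipy, OpenCV 4.12 (cv2) and the standard library are available. Lean on these libraries where they do the work, as an engineer would, in place of code of your own. Each camera call takes 0.05 s, during which the arm holds its last target. There are 200 camera calls.

### The job

Put the card reader on its stand: pick it up from the counter, bring the metal foot on its back into the open upper end of the stand's sloping track and slide it down until it is fully home against the stop, screen end uppermost and screen facing outwards, then let go. Leave the other things on the counter where they are.

Things in the scene. Friction and masses are not known exactly. Their poses are not given: they have to be found in the camera images.
- reader: Black card reader lying on its T-foot, screen up; body 150 x 62 x 26 mm (x, y, z), plain sides to grip across the 62 mm. Light blue screen on the +x half, keys on the -x half. Origin: centre of the foot's underside; x towards the screen end, z up out of the screen. The body spans x -75 to 75, z 14 to 40 mm. 0.25 to 0.5 kg, centred near the origin in x and y.
- reader_foot (a point): Underside of the lower (keypad side) end of the reader's steel T-foot: 40 mm along -x from the reader's origin, at the middle of the width. Foot: flange 80 (x) x 32 (y) x 5 mm thick at the bottom, centred on the origin, then a neck 76 x 18 mm, 9 mm high, up to the body.
- reader_top (a point): Point on the reader at the screen end: 75 mm along the reader's +x from its origin and 27 mm up its z (middle of the end face).
- track: Aluminium C-track, fixed on the stand, sloping 35 degrees. Origin on the channel floor where the reader's origin is when home, 90 mm above the counter. x up the slope to the open end, y across, z square out of the floor: home, the reader's axes match these. Channel 38 mm wide inside, 48 outside. Plain dry friction, no latch; the reader may stay where left or slide down.
- track_mouth (a point): Open upper end of the lips, on the channel floor 60 mm along the track's +x. Two lips over the channel (x = -50 to 60 mm) leave a 24 mm gap for the neck; undersides 8.5, tops 12 mm above the floor. The foot gets under them only here. Above it a bare landing floor, x = 60 to 75 mm, between side guides 12 mm high flaring to about 50 mm wide at the end.
- track_stop (a point): Lower end: upper face of the orange stop, on the channel floor 40 mm along the track's -x; 11 mm high. The lower end of the foot touches it when the reader is home.
- stand: Dark steel stand that carries the track, fixed to the counter: base plate 150 (x) x 110 (y) x 10 mm with a 40 mm wide column under the track. Origin at the centre of the base's underside, straight below the track's origin; x points level towards the high, open end of the track.
- milk_jug: stainless milk jug, bystander: open cup 70 mm wide, 90 mm tall, small handle on its +y side; origin at the centre of its underside
- sugar_bowl: stainless sugar bowl, bystander: 92 mm wide, 75 mm tall; origin at the centre of its underside
- mug: white mug, bystander: 84 mm wide, 95 mm tall, handle on its +y side; origin at the centre of its underside
- sauce: red sauce bottle with white cap, bystander: 60 mm wide, 150 mm tall; origin at the centre of its underside
- teapot: white teapot, bystander: body 132 mm wide, 148 mm tall, handle to its +y side and spout to its -y side, 205 mm over both; origin at the centre of its underside
- plates: stack of square white plates, bystander: 180 x 180 mm, 29 mm tall; origin at the centre of its underside
There are look-alikes about, which are no part of the job. What is shaped like the stand but green is not meant.

How it is judged (in metres and radians):
On the way:
1. the reader's foot has entered the track's open upper end: in under the lips but still 12 to 92 mm short of home, screen end up (x of reader in the frame of track between 0.012 and 0.092 m and y of reader in the frame of track between -0.006 and 0.006 m and z of reader in the frame of track between -0.004 and 0.006 m and x of reader_top in the frame of track between 0.08 and 0.175 m and angle between the z axis of reader and the z axis of track, either way round below 0.12 rad and angle between the x axis of reader and the x axis of track, either way round below 0.12 rad), for 0.05 s.
At the end, for the whole second after the job is handed in: The reader is home in the track: its origin within 6 mm of the track's origin along the slope and across it and within -4 to +6 mm square to the floor, axes within 7 degrees of the track's, screen end uppermost, at rest and released (x of reader in the frame of track between -0.006 and 0.006 m and y of reader in the frame of track between -0.006 and 0.006 m and z of reader in the frame of track between -0.004 and 0.006 m and x of reader_top in the frame of track between 0.06 and 0.09 m and angle between the z axis of reader and the z axis of track, either way round below 0.12 rad and angle between the x axis of reader and the x axis of track, either way round below 0.12 rad and linear speed of reader below 0.02 m/s and angular speed of reader below 0.2 rad/s); the robot touches nothing.
It fails at once if a bystander (jug, sugar bowl, mug, sauce bottle, teapot, plates) is moved more than 30 mm (distance of any of milk_jug, sugar_bowl, mug, sauce, teapot, plates from where it was at the start of the episode above 0.03 m).
It also fails if it takes over 45 s, if anything falls off the work surface, if the arm or the gripper's body presses on something with over 40 N, if the wrist force passes 120 N, or if a joint passes its speed limit or range.

## Working session

There is one attempt and no reset: what is moved stays moved. The work goes in short steps, Python scripts to look and compute and a tool call to move; the robot and the scene stay as the last step left them, time stands still between calls to the robot, and variables do not carry over. Pictures are saved under pics/ and viewed, at most 12 in all, crops included, and the job is handed in when it is done.

Besides the shell and the picture viewer there is one more tool, called as name([rows], argument=value, ...), one row to a line, values as JSON. move_arm: Moves the arm, as the interface text tells. Its arguments: {"type":"object","properties":{"steps":{"type":"array","items":{"type":"array","items":{"type":"number"}}},"squeeze":{"type":"number"}},"required":["steps"]}

```bash
ls; mkdir -p pics; cat > h.py <<'E'
import numpy as np, cv2, pickle
from plant import arm
def cam(n):
    c=arm.camera_info(n); R=cv2.Rodrigues(np.array(c['rvec'],float))[0]
    return np.array(c['camera_matrix'],float),R,np.array(c['tvec'],float).ravel()
def shot(n,tag):
    c=cam(n); im,d=arm.snapshot(n); im=np.array(im); d=np.array(d)
    cv2.imwrite(f'pics/{tag}.png',im[:,:,::-1]); pickle.dump((c,im,d),open(f'{tag}.pkl','wb')); return c,im,d
def load(tag): return pickle.load(open(f'{tag}.pkl','rb'))
def cloud(c,d):
    K,R,t=c; v,u=np.mgrid[:d.shape[0],:d.shape[1]]
    P=np.stack([(u-K[0,2])/K[0,0]*d,(v-K[1,2])/K[1,1]*d,d],-1)
    return (P-t)@R   # world, R^T(P-t)
E
python3 - <<'E'
from h import *
for n in('scene','top'): c,im,d=shot(n,n+'0'); print(n, -c[1].T@c[2], c[1][2])
im=np.vstack([cv2.imread('pics/scene0.png'),cv2.imread('pics/top0.png')])
im=np.hstack([cv2.imread('pics/scene0.png'),cv2.imread('pics/top0.png')]); print(im.shape)
print(arm.get_obs())
E
```

```text
pics
scene [1298.91455187  391.04545473 1154.62572541] [-0.56704873 -0.2083196  -0.7969057 ]
top [ 367.59830575  114.74589511 1677.14450388] [ 0.09831689 -0.01838337 -0.99498535]
(384, 1024, 3)
{'time': 0.1, 'joint_positions': array([ 1.03548738e+00,  4.94118887e-01,  1.34607521e+00, -1.99502066e-05,
        1.30248287e+00, -9.54647125e-02]), 'qvel': array([-3.56517773e-04, -3.34251114e-03,  2.12641001e-04,  4.71400649e-04,
       -4.79419788e-05, -1.28694903e-03]), 'tau': array([ 2.60878638e-03, -8.80251145e+01, -3.82543373e+01,  7.07225804e-02,
        4.84237948e-02, -9.11586471e-05]), 'eef_pos': array([265.9325507 , 565.22428575, 213.3971821 ]), 'ee_rot': array([ 2.18150999e-01,  9.75914877e-01, -5.18396091e-04, -1.59025235e-04]), 'force': array([0.24159634, 0.35543705, 0.22478247]), 'wrist_torque': array([-0.0106195 , -0.00997946, -0.01119505]), 'gripper_force': 0.0, 'gripper_width': 91.07877882552641}
```

View pics/scene0.png

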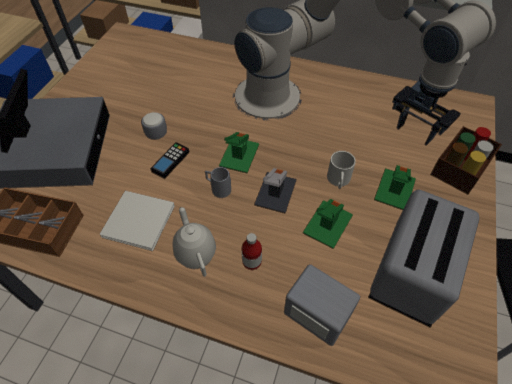

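View pics/top0.png

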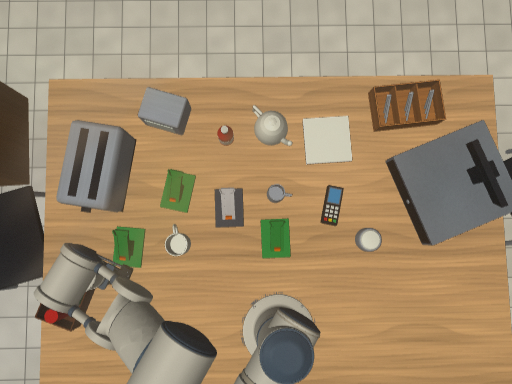

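The scene view shows the reader at about (170,160) and the dark stand at (276,190). In the top view the reader is at (333,205) with its screen towards +x. The dark stand is at (229,207) with its orange stop towards the robot, the jug is at (277,193), and the bowl is at (369,240).

```bash
python3 - <<'E'
from h import *
c,im,d=load('top0'); W=cloud(c,d)
def box(u0,u1,v0,v1): 
    m=np.zeros(d.shape,bool); m[v0:v1,u0:u1]=1; return m&(d>0)
z=W[...,2]
print('counter z',np.median(z[box(290,320,175,225)]))
m=box(318,348,180,230)&(z>25)
p=W[m]; r=cv2.minAreaRect(p[:,:2].astype(np.float32)); print('reader',m.sum(),r,np.percentile(p[:,2],[5,50,95]))
hsv=cv2.cvtColor(im,cv2.COLOR_RGB2HSV)
b=m&(hsv[...,0]>90)&(hsv[...,0]<130)&(hsv[...,1]>60)&(hsv[...,2]>110); print('screen',b.sum(),W[b].mean(0))
m=box(208,250,178,236)&(z>4); r=cv2.minAreaRect(W[m][:,:2].astype(np.float32)); print('stand',m.sum(),r)
m2=m&(z>45); p=W[m2]; r=cv2.minAreaRect(p[:,:2].astype(np.float32)); print('track',m2.sum(),r,p[:,2].min(),p[:,2].max())
for n,bx in dict(jug=(262,296,180,205),bowl=(352,386,222,255),mug=(160,195,220,260)).items():
    q=W[box(*bx)&(z>30)]; print(n,q[:,:2].min(0),q[:,:2].max(0),q[:,2].max())
E
```

```text
counter z -0.4131109333667568
reader 633 ((471.2205810546875, -216.3140869140625), (64.30162811279297, 149.31529235839844), 77.48756408691406) [32.8004329  40.34862212 47.69928635]
screen 159 [ 508.69320035 -224.74550815   41.67957996]
stand 1242 ((475.11041259765625, 182.82095336914062), (160.83372497558594, 222.97979736328125), 89.15290832519531)
track 432 ((478.8729248046875, 184.4412841796875), (54.2000846862793, 111.17478942871094), 89.12332153320312) 61.577029013429055 145.77015444077023
jug [485.65639457 -60.12353758] [551.9894138   33.95129325] 95.9100719232426
bowl [ 295.30817345 -393.24031439] [ 382.11515207 -302.29127728] 82.5889556782516
mug [293.58540059 330.75117333] [408.57664674 413.93917868] 102.47629280145837
```

```bash
cat >> h.py <<'E'
from scipy.spatial.transform import Rotation as Ro
def tool():
    o=arm.get_obs(); return np.array(o['eef_pos']),Ro.from_quat(o['ee_rot']).as_matrix(),o
def plan(xyz,yaw):  # yaw = wanted angle (rad) of tool y axis in world
    p,R,o=tool(); a=np.arctan2(R[1,1],R[0,1]); tw=(a-yaw+np.pi)%(2*np.pi)-np.pi
    R2=R@Ro.from_euler('z',tw).as_matrix(); s=R2.T@(np.array(xyz)-p)/10
    print('t',o['time'],'tcp',p.round(1),'yaw',a.round(4),'-> twist',tw.round(4),'then shift cm',s.round(3),'|s|',np.linalg.norm(s).round(2))
E
python3 - <<'E'
from h import *
p,R,o=tool(); K,Rc,t=cam('wrist'); C=-Rc.T@t
print('cam in tool',R.T@(C-p),'axes',(Rc@R).round(3),K.tolist())
plan((440,183,260),np.pi/2-.015)
E
```

```text
cam in tool [  82.36372636   -0.64085371 -169.24732584] axes [[-0.     1.    -0.001]
 [-0.958 -0.001 -0.287]
 [-0.287  0.     0.958]] [[277.0053738186238, 0.0, 256.9905064315383], [0.0, 277.0053738186238, 192.2411928270986], [0.0, 0.0, 1.0]]
t 0.1 tcp [265.9 565.2 213.4] yaw 1.131 -> twist -0.4248 then shift cm [-17.976 -37.961  -4.634] |s| 42.26
```

move_arm([
  [0,0,0,-0.142,0],
  [0,0,0,-0.142,0],
  [0,0,0,-0.141,0],
  [-1.8,-3.8,-0.46,0,0],
  [-1.8,-3.8,-0.46,0,0],
  [-1.8,-3.8,-0.46,0,0],
  [-1.8,-3.8,-0.46,0,0],
  [-1.8,-3.8,-0.46,0,0],
  [-1.8,-3.8,-0.46,0,0],
  [-1.8,-3.8,-0.46,0,0],
  [-1.8,-3.8,-0.46,0,0],
])

```text
time: 1.2
eef_pos: [405.8, 257.8, 250.8]
ee_rot: [0.007, 1.0, -0.0, -0.0]
force: [0.6, -0.3, -0.2]
gripper_width: 91.1
gripper_force: 0.0
```

move_arm([
  [-1.8,-3.8,-0.46,0,0],
  [-1.8,-3.8,-0.46,0,0],
  [0,0,0,0,0],
])

```text
time: 1.5
eef_pos: [442.3, 179.3, 260.3]
ee_rot: [0.009, 1.0, -0.0, 0.001]
force: [-0.6, 0.5, -0.4]
gripper_width: 91.1
gripper_force: 0.0
```

```bash
python3 - <<'E'
from h import *
plan((495.6,-221.7,200),np.pi/2-.218)
c,im,d=shot('wrist','w1'); W=cloud(c,d)
E
```

```text
t 1.5 tcp [442.3 179.3 260.3] yaw 1.552 -> twist 0.1992 then shift cm [-13.867 -37.991   6.072] |s| 40.9
```

View pics/w1.png

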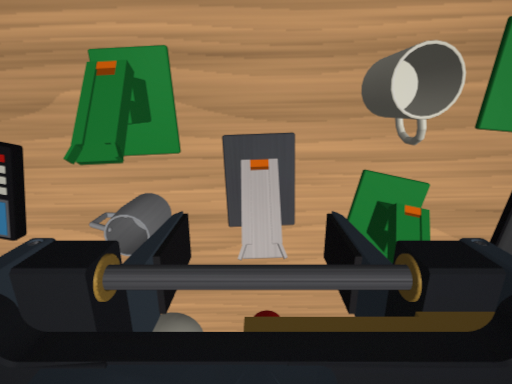

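The wrist view shows the dark base plate with corners near (223,135), (294,132), (295,226) and (227,227). The track runs from the orange stop at (259,164) to its open end at (263,255).

```bash
cat >> h.py <<'E'
def ray(c,uv,z):
    K,R,t=c; uv=np.atleast_2d(uv).astype(float); C=-R.T@t
    D=np.c_[(uv-K[:2,2])/[K[0,0],K[1,1]],np.ones(len(uv))]@R
    return C+D*((z-C[2])/D[:,2])[:,None]
def proj(c,P): 
    q=np.atleast_2d(P)@c[1].T+c[2]; q=q@c[0].T; return q[:,:2]/q[:,2:]
E
python3 - <<'E'
from h import *
from scipy.optimize import minimize
c,im,d=load('w1'); W=cloud(c,d)
g=im.astype(int); hsv=cv2.cvtColor(im,cv2.COLOR_RGB2HSV)
box=np.zeros(d.shape,bool); box[120:245,205:310]=1
pl=box&(hsv[...,1]<70)   # plate + track, not wood
al=box&(hsv[...,1]<40)&(hsv[...,2]>120)
print(pl.sum(),al.sum())
# orange stop
o=box&(hsv[...,0]<15)&(hsv[...,1]>180); v,u=np.nonzero(o); print('orange px',u.min(),u.max(),v.min(),v.max())
s,cc=np.sin(np.radians(35)),np.cos(np.radians(35))
def tw(p,Q):
    X,Y,a=p; Q=np.asarray(Q,float); lx=Q[:,0]*cc-Q[:,2]*s; z=90+Q[:,0]*s+Q[:,2]*cc
    return np.c_[X+lx*np.cos(a)-Q[:,1]*np.sin(a),Y+lx*np.sin(a)+Q[:,1]*np.cos(a),z]
def st(p,Q):
    X,Y,a=p; Q=np.asarray(Q,float); return np.c_[X+Q[:,0]*np.cos(a)-Q[:,1]*np.sin(a),Y+Q[:,0]*np.sin(a)+Q[:,1]*np.cos(a),Q[:,2]]
def poly(q):
    m=np.zeros(d.shape,np.uint8); cv2.fillPoly(m,[np.round(q*16).astype(np.int32)],255,cv2.LINE_AA,4); return m/255.
k=dict(method='Nelder-Mead',options=dict(initial_simplex=None))
B=[[-75,-55,10],[75,-55,10],[75,55,10],[-75,55,10]]
T=[[-50,-24,12],[60,-24,12],[60,24,12],[-50,24,12]]
fp=lambda p:np.abs(poly(proj(c,st(p,B)))-pl)[120:200,205:310].sum()
ft=lambda p:np.abs(poly(proj(c,tw(p,T)))-al)[175:240,205:310].sum()
for f in(fp,ft,lambda p:fp(p)+ft(p)):
    p0=np.array([475,183,-.015]); S=np.vstack([p0,p0+[8,0,0],p0+[0,8,0],p0+[0,0,.04]])
    r=minimize(f,p0,method='Nelder-Mead',options=dict(initial_simplex=S,xatol=.05,fatol=.1)); print(r.x.round(4),r.fun)
p=r.x
print('stop top px',proj(c,tw(p,[[-40,0,11]])),'mouth edge',proj(c,tw(p,T)).round(1))
im2=im[:,:,::-1].copy()
for q in(st(p,B),tw(p,T)): cv2.polylines(im2,[np.round(proj(c,q)).astype(int)],True,(0,0,255))
cv2.imwrite('pics/fit1.png',cv2.resize(im2[110:270,190:330],None,fx=3.5,fy=3.5))
E
```

```text
6839 3102
orange px 251 267 159 168
[4.717090e+02 1.828157e+02 1.860000e-02] 445.2117647058823
[4.907703e+02 1.826938e+02 1.320000e-02] 46.23529411764706
[4.712489e+02 1.826250e+02 1.340000e-02] 534.1098039215685
stop top px [[259.22815563 167.1399201 ]] mouth edge [[240.6 160.4]
 [241.4 245.4]
 [282.  244.2]
 [277.4 159.2]]
```

View pics/fit1.png

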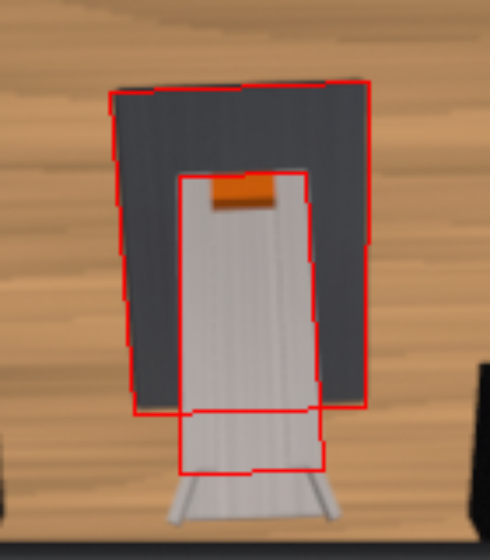

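move_arm([
  [0,0,0,0.1,0],
  [0,0,0,0.1,0],
  [-1.4,-3.8,0.4,0,0],
  [-1.4,-3.8,0.4,0,0],
  [-1.4,-3.8,0.4,0,0],
  [-1.4,-3.8,0.4,0,0],
  [-1.4,-3.8,0.4,0,0],
  [-1.4,-3.8,0.4,0,0],
  [-1.4,-3.8,0.4,0,0],
  [-1.4,-3.8,0.4,0,0],
  [-1.4,-3.8,0.4,0,0],
  [-1.4,-3.8,0.4,0,0],
])

```text
time: 2.75
eef_pos: [496.5, -218.7, 219.4]
ee_rot: [0.107, 0.994, 0.0, -0.0]
force: [0.9, 0.6, 0.3]
gripper_width: 91.1
gripper_force: 0.0
```

The fit matches the base plate and the track well: origin (471.3, 182.6), yaw +0.0135. Next is a wrist view of the reader.

```bash
python3 - <<'E'
from h import *
from scipy.optimize import minimize
c,im,d=shot('wrist','w2'); hsv=cv2.cvtColor(im,cv2.COLOR_RGB2HSV)
P0=np.array([471.2,-216.3,-.218])
def rd(p,Q):
    X,Y,a=p; Q=np.asarray(Q,float); return np.c_[X+Q[:,0]*np.cos(a)-Q[:,1]*np.sin(a),Y+Q[:,0]*np.sin(a)+Q[:,1]*np.cos(a),Q[:,2]]
T=[[-75,-31,40],[75,-31,40],[75,31,40],[-75,31,40]]
q=proj(c,rd(P0,T)); print(q.round(0))
wood=(hsv[...,0]>5)&(hsv[...,0]<25)&(hsv[...,1]>60)&(hsv[...,2]>70)
v1=int(min(q[:,1].max()+15,235)); v0=int(q[:,1].min()-25); u0,u1=int(q[:,0].min()-20),int(q[:,0].max()+20)
Bt=[[x,y,z] for x in(-75,75) for y in(-31,31) for z in(14,40)]
def mask(p):
    m=np.zeros(d.shape,np.uint8); h=cv2.convexHull(np.round(proj(c,rd(p,Bt))*16).astype(np.int32)); cv2.fillPoly(m,[h],255,cv2.LINE_AA,4); return m/255.
f=lambda p:np.abs(mask(p)-~wood)[v0:v1,u0:u1].sum()
f=lambda p:np.abs(mask(p)-(~wood).astype(float))[v0:v1,u0:u1].sum()
S=np.vstack([P0,P0+[8,0,0],P0+[0,8,0],P0+[0,0,.05]])
r=minimize(f,P0,method='Nelder-Mead',options=dict(initial_simplex=S,xatol=.05,fatol=.1)); p=r.x; print(p,r.fun,(v0,v1,u0,u1))
im2=im[:,:,::-1].copy(); cv2.polylines(im2,[np.round(proj(c,rd(p,T))).astype(int)],True,(0,0,255)); cv2.imwrite('pics/fit2.png',im2)
g=rd(p,[[35,0,27-19]])[0]; print(g); plan(g,np.pi/2+p[2])
E
```

```text
[[229.  93.]
 [232. 212.]
 [278. 212.]
 [281.  94.]]
[ 4.74070913e+02 -2.17484299e+02 -2.14170017e-01] 866.5098039215686 (68, 227, 208, 300)
[ 508.27127298 -224.92307612    8.        ]
t 2.8 tcp [ 497.5 -224.   218.9] yaw 1.3553 -> twist -0.0013 then shift cm [-1.064  0.171 21.086] |s| 21.11
```

View pics/fit2.png

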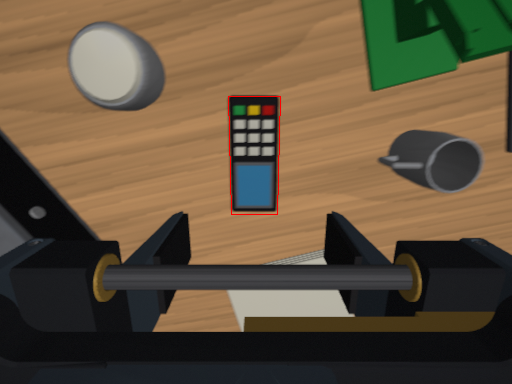

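The red outline matches the reader, with keys at the top of the image and the screen end near (254,212). Descend and grip it at x = +35 mm.

move_arm([
  [-1.06,0.17,2.0,0,0],
  [0,0,4,0,0],
  [0,0,4,0,0],
  [0,0,4,0,0],
  [0,0,3.5,0,0],
  [0,0,2.5,0,0],
  [0,0,1.0,0,0],
  [0,0,0,0,0.35],
  [0,0,0,0,0.6],
  [0,0,0,0,0.6],
  [0,0,0,0,0.6],
], squeeze=5)

```text
time: 3.9
eef_pos: [507.9, -219.4, 11.2]
ee_rot: [0.107, 0.994, -0.001, 0.001]
force: [-0.4, -2.0, 4.9]
gripper_width: 62.7
gripper_force: 5.0
```

move_arm([
  [0,0,0,0,0.6],
  [0,0,-0.5,0,0.6],
  [0,0,-1,0,0.6],
  [0,0,-1,0,0.6],
  [0,0,-1,0,0.6],
  [0,0,-1,0,0.6],
  [0,0,-0.5,0,0.6],
  [0,0,0,0,0.6],
  [0,0,0,0,0.6],
])

```text
time: 4.8
eef_pos: [507.8, -219.2, 60.3]
ee_rot: [0.107, 0.994, -0.0, 0.001]
force: [4.1, -0.3, 1.6]
gripper_width: 62.2
gripper_force: 5.0
```

```bash
python3 - <<'E'
from h import *
plan((508.3,-224.9,65),1.3567); o=tool()[2]; print(o['force'],o['wrist_torque'],o['gripper_width'])
shot('wrist','w3'); c,im,d=shot('scene','s3')
im2=im[100:240,100:260]; w=cv2.imread('pics/w3.png')[60:260,150:360]
a=cv2.resize(im2[:,:,::-1],(480,420)); b=cv2.resize(w,None,fx=1.5,fy=1.5); b=cv2.copyMakeBorder(b,0,420-b.shape[0],0,0,cv2.BORDER_CONSTANT); cv2.imwrite('pics/c3.png',np.hstack([a,b])); print(a.shape,b.shape)
E
```

```text
t 4.8 tcp [ 507.8 -219.2   60.3] yaw 1.3559 -> twist -0.0008 then shift cm [-0.166 -0.548 -0.471] |s| 0.74
[ 4.11857911 -0.25086178  1.63004365] [-0.11798158 -0.57555196  0.02536128] 62.153770559791845
(420, 480, 3) (420, 315, 3)
```

View pics/c3.png

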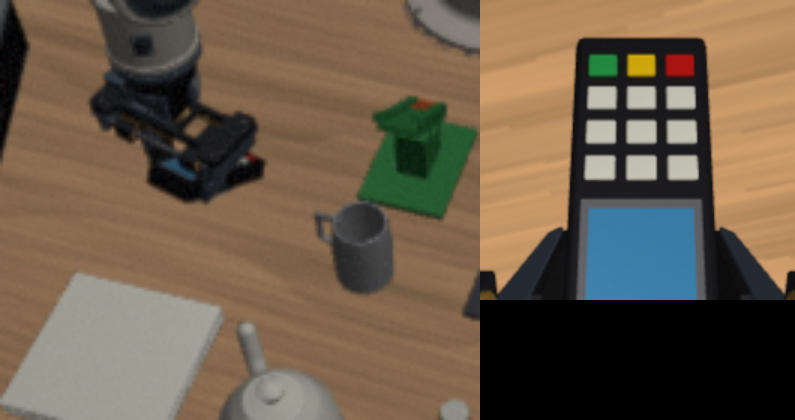

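The crop shows the reader between the pads, with the keypad end nearer the robot and the screen end at the fingers. I'll get its tilt from a plane fit to the depth.

```bash
cat >> h.py <<'E'
def tilt(tag):
    """fit box (grip offset g along x, height zg, pitch) of reader in tool frame from wrist depth + silhouette width"""
    c,im,d=load(tag); W=cloud(c,d); p,R,o=tool(); L=(W-p)@R  # tool frame
    m=(d>0)&(np.abs(L[...,1])<26)&(L[...,2]<35)&(L[...,2]>-60)&(L[...,0]>-20)&(L[...,0]<110); m[232:]=0
    q=L[m]; k=np.polyfit(q[:,0],q[:,2],1); 
    for _ in range(5):
        e=q[:,2]-np.polyval(k,q[:,0]); q2=q[np.abs(e)<8]; k=np.polyfit(q2[:,0],q2[:,2],1)
    print(tag,'n',len(q2),'pitch deg',np.degrees(np.arctan(k[0])).round(2),'face z at tool x=0 rel TCP',k[1].round(1),'x range',np.percentile(q2[:,0],[1,99]).round(1),'std',np.std(q2[:,2]-np.polyval(k,q2[:,0])).round(1))
E
python3 -c "
from h import *
tilt('w3')"
```

```text
w3 n 11136 pitch deg 32.91 face z at tool x=0 rel TCP -26.0 x range [13.  92.1] std 1.3
```

move_arm([
  [0,0,-0.4,0,0.6],
  [0,0,0,0,0.6],
  [0,0,0,0,0.6],
])

```text
time: 5.2
eef_pos: [506.5, -218.5, 63.7]
ee_rot: [0.107, 0.994, 0.0, -0.0]
force: [0.8, 0.8, -2.7]
gripper_width: 62.0
gripper_force: 5.0
```

move_arm([
  [0,0,0,0,0.7],
  [0,0,0,0,0.7],
  [0,0,-1,0,0.7],
  [0,0,-3,0,0.7],
  [0,0,-4,0,0.7],
  [0,0,-4,0,0.7],
  [0,0,-2,0,0.7],
  [0,0,0,0,0.7],
  [0,0,0,0,0.7],
], squeeze=30)

```text
time: 6.1
eef_pos: [506.7, -218.7, 203.8]
ee_rot: [0.107, 0.994, -0.0, 0.0]
force: [-0.7, 0.7, -5.1]
gripper_width: 61.5
gripper_force: 30.0
```

```bash
cat >> h.py <<'E'
from scipy.optimize import minimize
def pose(tag,draw=None,x0=None):
    """reader in tool frame: origin is placed by grip offset (g,h) from grasp point, pitch, y offset, yaw"""
    c,im,d=load(tag); p,R,o=tool(); hsv=cv2.cvtColor(im,cv2.COLOR_RGB2HSV)
    Bt=np.array([[x,y,z] for x in(-75,75) for y in(-31,31) for z in(14,40)],float)
    T=np.array([[-75,-31,40],[75,-31,40],[75,31,40],[-75,31,40]],float)
    def place(s,Q):
        g,zg,th,yo,ya=s
        # reader axes in tool: x=-tool x (up by th), y=tool y, z=-tool z
        A=np.array([[-np.cos(th),0,np.sin(th)],[0,1,0],[-np.sin(th),0,-np.cos(th)]])
        A=Ro.from_euler('z',ya).as_matrix()@A
        return (Q-[g,0,zg])@A.T+[0,yo,-19],A
    wood=(hsv[...,0]>5)&(hsv[...,0]<25)&(hsv[...,1]>60)&(hsv[...,2]>70)
    nw=(~wood).astype(float)
    W=cloud(c,d); L=(W-p)@R
    def mask(s):
        m=np.zeros(d.shape,np.uint8); h=cv2.convexHull(np.round(proj(c,place(s,Bt)[0]@R.T+p)*16).astype(np.int32)); cv2.fillPoly(m,[h],255,cv2.LINE_AA,4); return m/255.
    V=slice(60,215); U=slice(205,305)
    def f(s):
        m=mask(s); e=np.abs(m-nw)[V,U].sum()
        _,A=place(s,T); q0=place(s,np.array([[0,0,40.]]))[0][0]; n=A[:,2]
        k=(m>0.99)&(d>0); k[215:]=0; k[:60]=0; r=np.clip((L[k]-q0)@n,-10,10)
        return e+20*np.mean(np.abs(r))*10
    s=np.array(x0 if x0 is not None else [32,28,.6,0,0]); S=np.vstack([s]+[s+np.eye(5)[i]*k for i,k in enumerate([6,6,.1,4,.03])])
    r=minimize(f,s,method='Nelder-Mead',options=dict(initial_simplex=S,xatol=.02,fatol=.05,maxiter=600)); s=r.x
    print('g,zg,pitch deg,yo,yaw',s[:2].round(2),np.degrees(s[2]).round(2),s[3:].round(3),'cost',round(r.fun,1))
    if draw:
        im2=im[:,:,::-1].copy(); cv2.polylines(im2,[np.round(proj(c,place(s,T)[0]@R.T+p)).astype(int)],True,(0,0,255)); cv2.imwrite(draw,im2)
    O,A=place(s,np.zeros((1,3))); return p+R@O[0],R@A,R@O[0]   # origin world, axes world, TCP->origin world
E
python3 - <<'E'
from h import *
tilt_=shot('wrist','w4'); tilt('w4'); O,A,off=pose('w4','pics/fit4.png'); print(O,off,A.round(3).tolist()); o=tool()[2]; print(tool()[0],o['force'],o['gripper_force'])
E
```

```text
w4 n 10423 pitch deg 35.02 face z at tool x=0 rel TCP -26.2 x range [12.6 87.4] std 1.3
g,zg,pitch deg,yo,yaw [38.59 33.93] 35.59 [0.878 0.002] cost 934.4
[ 495.1458173  -215.06568746  171.92109034] [-11.21079246   3.38566814 -31.03739204] [[0.795, 0.215, -0.567], [-0.175, 0.977, 0.125], [0.581, 0.0, 0.814]]
[ 506.35660977 -218.45135561  202.95848238] [-0.7540428   0.86128331 -5.12244977] 29.999186396598816
```

View pics/fit4.png

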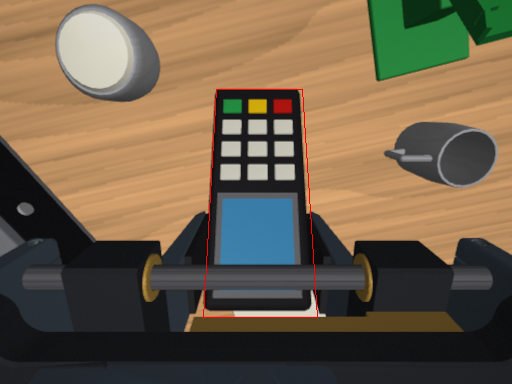

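The reader is held level at a pitch of 35.0°, keypad edge at row 90 and screen end near row 308. Now work out the transfer to above the landing.

```bash
cat >> h.py <<'E'
TP=np.array([471.3,182.6,90.]); a_=.0135; th_=np.radians(35)
TR=np.array([[np.cos(a_),-np.sin(a_),0],[np.sin(a_),np.cos(a_),0],[0,0,1]])@np.array([[np.cos(th_),0,-np.sin(th_)],[0,1,0],[np.sin(th_),0,np.cos(th_)]])
def goal(off,tyaw,q):  # off: TCP->reader origin (world) at tool yaw tyaw; target track coords q
    p,R,o=tool(); want=a_+np.pi/2-0.002
    dz=want-tyaw; o2=Ro.from_euler('z',dz).as_matrix()@off
    w=TP+TR@np.array(q,float); plan(w-o2,want)
E
python3 - <<'E'
from h import *
p,R,o=tool(); ty=np.arctan2(R[1,1],R[0,1])
O,A,off=pose('w4'); print(ty); goal(off,ty,(105,0,40))
E
```

```text
g,zg,pitch deg,yo,yaw [38.59 33.93] 35.59 [0.878 0.002] cost 934.4
1.3559579518382638
t 6.15 tcp [ 506.4 -218.5  203. ] yaw 1.356 -> twist -0.2263 then shift cm [-4.429 40.064 -1.081] |s| 40.32
```

move_arm([
  [0,0,-1.5,-0.115,0.7],
  [0,0,-1.5,-0.111,0.7],
  [-0.44,4.0,0,0,0.7],
  [-0.44,4.0,0,0,0.7],
  [-0.44,4.0,0,0,0.7],
  [-0.44,4.0,0,0,0.7],
  [-0.44,4.0,0,0,0.7],
  [-0.44,4.0,0,0,0.7],
  [-0.44,4.0,0,0,0.7],
  [-0.44,4.0,0,0,0.7],
  [-0.44,4.0,0,0,0.7],
  [-0.44,4.0,0,0,0.7],
])

```text
time: 7.35
eef_pos: [545.6, 183.2, 232.1]
ee_rot: [-0.006, 1.0, -0.0, -0.001]
force: [0.9, 0.1, -4.1]
gripper_width: 62.2
gripper_force: 30.0
```

move_arm([
  [0,0,1.0,0,0.7],
  [0,0,1.0,0,0.7],
  [0,0,0,0,0.7],
  [0,0,0,0,0.7],
])

```text
time: 7.75
eef_pos: [546.1, 180.6, 213.2]
ee_rot: [-0.005, 1.0, -0.0, -0.001]
force: [-0.5, 0.1, -3.7]
gripper_width: 62.0
gripper_force: 30.0
```

```bash
python3 - <<'E'
from h import *
c,im,d=shot('wrist','w5'); tilt('w5'); O,A,off=pose('w5','pics/fit5.png')
p,R,o=tool(); ty=np.arctan2(R[1,1],R[0,1]); print('reader in track',(O-TP)@TR, (TR.T@A).round(3).tolist(), off, o['gripper_force'],o['force'])
im2=cv2.imread('pics/fit5.png')
for z in(12,):
  q=proj(c,TP+np.array([[-50,-24,z],[60,-24,z],[60,24,z],[-50,24,z]])@TR.T); cv2.polylines(im2,[np.round(q).astype(int)],True,(0,255,0))
cv2.imwrite('pics/fit5.png',im2)
goal(off,ty,(105,0,4))
E
```

```text
w5 n 10290 pitch deg 34.91 face z at tool x=0 rel TCP -25.4 x range [13.4 87. ] std 1.3
g,zg,pitch deg,yo,yaw [67.2  34.72] 35.33 [ 1.575 -0.007] cost 1588.2
reader in track [76.38175233 -1.49142599 38.77121361] [[1.0, -0.003, -0.005], [0.003, 1.0, -0.002], [0.005, 0.002, 1.0]] [-34.79536369   0.98507036 -48.16401257] 29.999234676361084 [-0.57451685 -0.68028957 -4.54036525]
t 7.8 tcp [546.4 180.7 213.7] yaw 1.5807 -> twist -0.0016 then shift cm [-4.339  0.164  1.204] |s| 4.51
```

View pics/fit5.png

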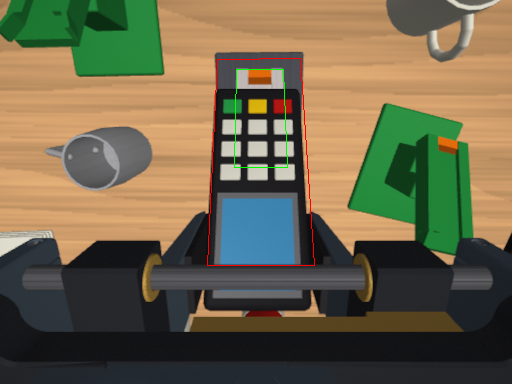

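The fit mistook the base plate for the reader's keypad end, so its g is wrong. In the picture the reader has not moved in the grip: its edge is at row 90 and columns 216–301, as before. The green track outline is centred on the orange stop at column 260. I keep the earlier grip offset.

```bash
python3 - <<'E'
from h import *
p,R,o=tool(); ty=np.arctan2(R[1,1],R[0,1])
off=Ro.from_euler('z',ty-1.35596).as_matrix()@np.array([-11.21,3.39,-31.04])
off[1]+= -0.3
print((p+off-TP)@TR)
for z in(40,6,0): goal(off,ty,(105,0,z))
print('slide 1cm in tool',R.T@TR[:,0]*-1,'normal down',-R.T@TR[:,2])
E
```

```text
[105.12876861  -2.28152898  39.5468955 ]
t 7.8 tcp [546.4 180.7 213.7] yaw 1.5807 -> twist -0.0016 then shift cm [ 0.037  0.23  -0.03 ] |s| 0.23
t 7.8 tcp [546.4 180.7 213.7] yaw 1.5807 -> twist -0.0016 then shift cm [-1.915  0.235  2.754] |s| 3.36
t 7.8 tcp [546.4 180.7 213.7] yaw 1.5807 -> twist -0.0016 then shift cm [-2.26   0.235  3.245] |s| 3.96
slide 1cm in tool [ 0.8187763  -0.00281608  0.57410577] normal down [-0.57410122  0.00230141  0.8187811 ]
```

move_arm([
  [0,0.2,0,-0.002,0.7],
  [-0.6,0,0.9,0,0.7],
  [-0.6,0,0.9,0,0.7],
  [-0.6,0,0.9,0,0.7],
  [0,0,0,0,0.7],
  [0,0,0,0,0.7],
])

```text
time: 8.4
eef_pos: [564.4, 183.8, 186.4]
ee_rot: [-0.007, 1.0, -0.0, -0.001]
force: [-0.2, -0.1, -4.4]
gripper_width: 61.5
gripper_force: 30.0
```

move_arm([
  [-0.17,0,0.25,0,0.7],
  [0,0,0,0,0.7],
  [0,0,0,0,0.7],
])

```text
time: 8.7
eef_pos: [566.1, 183.9, 184.6]
ee_rot: [-0.007, 1.0, 0.0, 0.0]
force: [-0.8, -0.6, -4.1]
gripper_width: 61.9
gripper_force: 30.0
```

Not touching yet. I'll continue downwards in small steps.

move_arm([
  [-0.09,0,0.12,0,0.7],
  [0,0,0,0,0.7],
  [0,0,0,0,0.7],
])

```text
time: 9.0
eef_pos: [567.0, 183.9, 183.2]
ee_rot: [-0.007, 1.0, 0.0, -0.0]
force: [-0.1, -0.2, -4.3]
gripper_width: 61.5
gripper_force: 30.0
```

move_arm([
  [-0.09,0,0.12,0,0.7],
  [0,0,0,0,0.7],
  [0,0,0,0,0.7],
])

```text
time: 9.3
eef_pos: [567.9, 183.9, 182.0]
ee_rot: [-0.007, 1.0, 0.0, -0.0]
force: [-0.1, 0.3, -3.8]
gripper_width: 61.9
gripper_force: 30.0
```

move_arm([
  [-0.06,0,0.08,0,0.7],
  [0,0,0,0,0.7],
  [0,0,0,0,0.7],
])

```text
time: 9.6
eef_pos: [568.6, 184.0, 181.3]
ee_rot: [-0.007, 1.0, 0.0, 0.0]
force: [-1.0, 0.4, -1.4]
gripper_width: 61.9
gripper_force: 30.0
```

Contact with the landing floor, at the predicted height. Slide down-slope.

move_arm([
  [0.25,0,0.17,0,0.7],
  [0.25,0,0.17,0,0.7],
  [0.25,0,0.17,0,0.7],
  [0.25,0,0.17,0,0.7],
  [0,0,0,0,0.7],
], squeeze=20)

```text
time: 10.1
eef_pos: [557.8, 183.8, 173.9]
ee_rot: [-0.007, 1.0, -0.0, -0.001]
force: [-2.0, 0.2, -4.2]
gripper_width: 61.8
gripper_force: 20.0
```

move_arm([
  [0.33,0,0.23,0,0.7],
  [0.33,0,0.23,0,0.7],
  [0.33,0,0.23,0,0.7],
  [0.33,0,0.23,0,0.7],
  [0,0,0,0,0.7],
])

```text
time: 10.6
eef_pos: [544.5, 183.6, 164.6]
ee_rot: [-0.007, 1.0, -0.0, -0.001]
force: [-1.5, -0.3, -3.7]
gripper_width: 62.1
gripper_force: 20.0
```

```bash
python3 - <<'E'
from h import *
c,im,d=shot('wrist','w6'); tilt('w6'); p,R,o=tool(); ty=np.arctan2(R[1,1],R[0,1])
off=Ro.from_euler('z',ty-1.35596).as_matrix()@np.array([-11.21,3.39,-31.04])
print(p,'in track',(p+off-TP)@TR,o['force'])
c2,im2,d2=shot('scene','s6'); a=cv2.resize(im2[140:230,235:325,::-1],(400,400)); b=cv2.resize(cv2.imread('pics/w6.png')[40:320,160:360],(285,400)); cv2.imwrite('pics/c6.png',np.hstack([a,b]))
E
```

```text
w6 n 10355 pitch deg 34.9 face z at tool x=0 rel TCP -25.7 x range [13.2 87.4] std 1.3
[544.54899571 183.55969487 164.71212515] in track [75.49311186  0.89613679  0.45297461] [-3.02493651  0.37778387 -2.78866541]
```

View pics/c6.png

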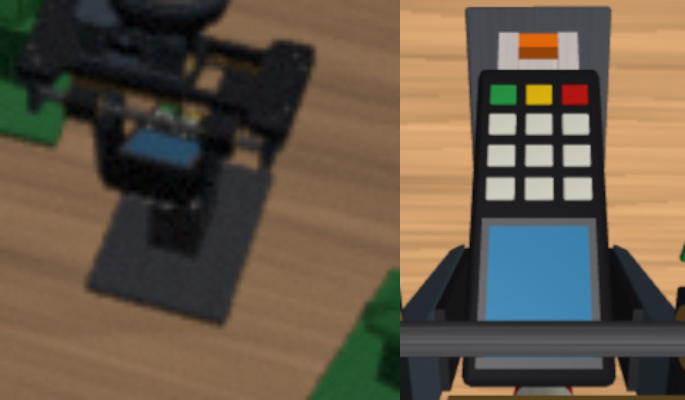

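The reader is centred on the orange stop, at about x = 75 in the track, and the forces are low. Continue.

move_arm([
  [0.5,0,0.35,0,0.7],
  [0.5,0,0.35,0,0.7],
  [0.5,0,0.35,0,0.7],
  [0.5,0,0.35,0,0.7],
  [0.5,0,0.35,0,0.7],
  [0,0,0,0,0.7],
])

```text
time: 11.3
eef_pos: [520.2, 183.4, 147.9]
ee_rot: [-0.007, 1.0, 0.0, 0.0]
force: [-2.9, 1.6, 3.6]
gripper_width: 62.1
gripper_force: 20.0
```

move_arm([
  [0.5,0,0.35,0,0.7],
  [0.5,0,0.35,0,0.7],
  [0.5,0,0.35,0,0.7],
  [0.5,0,0.35,0,0.7],
  [0.5,0,0.35,0,0.7],
  [0,0,0,0,0.7],
])

```text
time: 11.9
eef_pos: [495.2, 183.0, 130.3]
ee_rot: [-0.007, 1.0, 0.0, 0.0]
force: [-3.1, 0.8, 4.7]
gripper_width: 62.4
gripper_force: 20.0
```

move_arm([
  [0.25,0,0.175,0,0.7],
  [0.25,0,0.175,0,0.7],
  [0.25,0,0.175,0,0.7],
  [0,0,0,0,0.7],
])

```text
time: 12.3
eef_pos: [488.7, 183.1, 125.7]
ee_rot: [-0.007, 1.0, 0.0, 0.001]
force: [-2.8, 0.4, 11.5]
gripper_width: 61.8
gripper_force: 20.0
```

move_arm([
  [0.16,0,0.115,0,0.7],
  [0.16,0,0.115,0,0.7],
  [0,0,0,0,0.7],
])

```text
time: 12.6
eef_pos: [486.1, 183.2, 123.8]
ee_rot: [-0.007, 1.0, 0.0, 0.001]
force: [-1.2, 0.3, 18.2]
gripper_width: 61.9
gripper_force: 20.0
```

move_arm([
  [0.16,0,0.115,0,0.7],
  [0.08,0,0.055,0,0.7],
  [0,0,0,0,0.7],
])

```text
time: 12.9
eef_pos: [484.4, 183.2, 122.5]
ee_rot: [-0.007, 1.0, 0.0, 0.002]
force: [0.2, 0.1, 23.1]
gripper_width: 62.0
gripper_force: 20.0
```

Resistance is growing about 2 mm from the computed home position, so it is at or near the stop. I'll back off the normal load, loosen the grip and look.

move_arm([
  [0.06,0,-0.08,0,0.7],
  [0,0,0,0,0.7],
  [0.08,0,0.055,0,0.7],
  [0.08,0,0.055,0,0.7],
  [0,0,0,0,0.7],
], squeeze=15)

```text
time: 13.4
eef_pos: [484.0, 183.3, 122.3]
ee_rot: [-0.007, 1.0, 0.001, 0.004]
force: [10.2, -0.9, 14.4]
gripper_width: 62.0
gripper_force: 15.0
```

```bash
python3 - <<'E'
from h import *
c,im,d=shot('wrist','w7'); tilt('w7'); p,R,o=tool(); ty=np.arctan2(R[1,1],R[0,1])
off=Ro.from_euler('z',ty-1.35596).as_matrix()@np.array([-11.21,3.39,-31.04])
print(p,'in track if no slip',(p+off-TP)@TR,o['force'])
T=np.array([[-75,-31,40],[75,-31,40],[75,31,40],[-75,31,40]])
im2=im[:,:,::-1].copy(); cv2.polylines(im2,[np.round(proj(c,TP+T@TR.T)).astype(int)],True,(0,0,255))
cv2.imwrite('pics/c7.png',cv2.resize(im2[30:320,150:370],None,fx=2,fy=2))
E
```

```text
w7 n 10405 pitch deg 34.81 face z at tool x=0 rel TCP -26.1 x range [13.2 87.3] std 1.3
[484.09835339 183.28637816 122.34147553] in track if no slip [1.67351375 1.43867967 0.41700132] [10.67057942 -1.6251058  14.16754465]
```

View pics/c7.png

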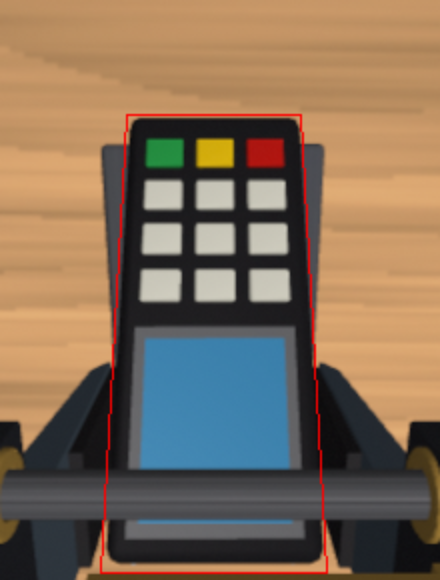

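The reader's outline matches the predicted home outline, and the up-slope force shows it is against the stop. Release and retreat.

move_arm([
  [-0.1,0,-0.07,0,0.7],
  [0,0,0,0,0.5],
  [0,0,0,0,0.2],
  [0,0,0,0,0],
  [0,0,0,0,0],
  [0,0,0,0,0],
  [0,0,-1,0,0],
  [0,0,-3,0,0],
  [0,0,-4,0,0],
  [0,0,-4,0,0],
  [0,0,0,0,0],
  [0,0,0,0,0],
])

```text
time: 14.65
eef_pos: [481.3, 182.9, 242.6]
ee_rot: [-0.007, 1.0, 0.0, 0.001]
force: [-0.3, -0.4, -0.4]
gripper_width: 91.2
gripper_force: 0.0
```

```bash
python3 - <<'E'
from h import *
c,im,d=shot('wrist','w8'); p,R,o=tool(); print(p,o['force'],o['gripper_width'])
W=(cloud(c,d)-TP)@TR; m=(np.abs(W[...,1])<24)&(W[...,2]>30)&(W[...,2]<50)&(np.abs(W[...,0])<85); m[240:]=0; q=W[m]
k=np.polyfit(q[:,0],q[:,2],1); print('face z at 0',k[1],'pitch err deg',np.degrees(k[0]),'x',np.percentile(q[:,0],[.5,99.5]))
T=np.array([[-75,-31,40],[75,-31,40],[75,31,40],[-75,31,40]])
im2=im[:,:,::-1].copy(); cv2.polylines(im2,[np.round(proj(c,TP+T@TR.T)).astype(int)],True,(0,0,255))
cv2.imwrite('pics/c8.png',cv2.resize(im2[60:330,150:370],None,fx=2,fy=2))
E
```

```text
[480.75557258 182.73546277 241.50698887] [-0.36444142 -0.29631873 -1.38996863] 91.1446283445932
face z at 0 40.240519124177126 pitch err deg -0.025675312981606285 x [-74.25812292  73.56156513]
```

View pics/c8.png

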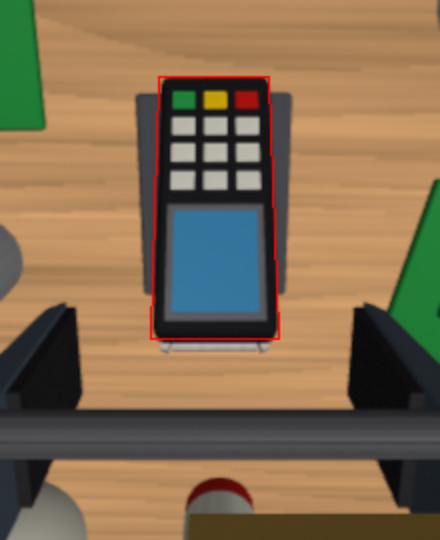

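The reader lines up with the home outline, its face is 40.2 mm above the channel floor (40 mm expected) with no pitch error, and the gripper is clear of it.

```bash
python3 -c "
from plant import arm
print(arm.finish_job())"
```

```text
the job is handed in; nothing more can be done
None
```

The reader is on its stand, fully home against the stop with the screen end up, and it's released with the gripper clear; I handed the job in at about 14.7 s, but the hand-in returned no verdict.

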